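# Ready the falling-rod ink viscometer for its drop

### The job

Get the ink viscosity test ready. A sample bottle has tipped over in the sample rail: stand it upright on the rail, in the gap between its standing neighbours, without disturbing them, and let it go. Then take the viscometer's fall rod by its black knob and draw it straight up through the collar, without forcing it sideways or pulling it right out, until the dark band round the rod has just come clear above the collar's top, and finish while holding it still there, ready for the drop.

Things in the scene. Friction and masses are not known exactly. Their poses are not given: they have to be found in the camera images.
- viscometer: Fixed bench instrument: grey foot plate 164 x 124 mm, grey column at its back and, carried by the column, a bright aluminium collar block 60 x 60 mm, 50 mm high. Its flat top, 150 mm above the worktop, is its highest part apart from the rod. Origin on the worktop under the bore's axis; x points to the column, z up.
- bore_top (a point): Centre of the mouth of the bore in the collar's top face, 150 mm above the worktop. The bore runs straight down through the whole 50 mm block, 15.6 mm wide for the 14 mm rod. z = bore axis, up.
- rod_grip (a point): Centre of the fall rod's black ribbed knob: upright cylinder, 24 mm in diameter, 29 mm high, gripped from above across its diameter. Under it an 11 mm neck (12 mm long), then a round steel weight 36 mm wide, 12 mm thick; its underside is 38 mm below this point and rests on the collar at the start. Loose part, 0.22 kg or so; only its weight resists, and it falls back if let go. z = rod axis, up.
- rod_band (a point): On the rod's axis at the lower edge of the dark band round the rod, a black ring 6 mm wide; 98 mm below the knob's centre, 60 mm below the weight's underside. At the start it is under the collar block; with the rod drawn up 60 mm the band stands just above the collar's top. The 14 mm rod ends 58 mm below this point. z = rod axis, up.
- sample_rail: Fixed shallow aluminium channel on the worktop, 460 mm long, 61 mm wide. Origin on the worktop, on its centre line, in the middle of the gap in the row of bottles; y runs along the rail (it extends from -200 to +260 mm), x across. Its floor is 3 mm above the worktop, between two lips 53 mm apart whose tops are 8 mm above the worktop.
- fallen_cap (a point): Centre of the grey cap of the tipped bottle: a ribbed cylinder 32 mm in diameter, 26 mm long. The bottle is white, rigid, closed, 0.24 kg or so, 126 mm long; body 48 mm in diameter for 80 mm from the foot, then a shoulder. z = its axis, foot to cap. It starts lying along the rail, cap toward the rail's +y, axis 27 mm above the worktop; once it stands this point is 116 mm above the worktop.
- fallen_foot (a point): Centre of the flat underside of the same tipped bottle, 113 mm from the cap's centre along the bottle's axis; 3 mm above the worktop once the bottle stands on the rail. z = the bottle's axis, foot to cap. Gripped lightly (about 4 N) across the cap from above, the bottle turns between the finger pads, so it can be swung up about the edge of this underside.
- bottle_right_mid (a point): Middle (63 mm up, on the axis) of the like bottle standing on the rail about 160 mm from the rail's origin toward its -y. Leave it standing where it is.
- bottle_left_mid (a point): Middle (63 mm up, on the axis) of the like bottle standing on the rail about 160 mm from the rail's origin toward its +y. Leave it standing where it is.
- bottle_end_mid (a point): Middle (63 mm up, on the axis) of the like bottle standing on the rail about 220 mm from the rail's origin toward its +y. Leave it standing where it is.
Mind the look-alikes: they are no part of the job. What is shaped like the part that bears bottle_end_mid but brown or yellow is not meant.

How it is judged (in metres and radians):
On the way, in this order (a step that is already met when the one before it is completed fails the run):
1. the tipped bottle stands upright on the rail in the gap, let go, while the rod is still home (angle between fallen_foot's own z axis and vertical below 0.06 rad and height (world z) of fallen_foot below 0.006 m and x of fallen_foot in the frame of sample_rail between -0.008 and 0.008 m and horizontal distance between fallen_foot and bottle_right_mid above 0.049 m and horizontal distance between fallen_foot and bottle_left_mid above 0.049 m and distance between rod_band and bore_top above 0.055 m and contact force between the fingers and bottle_fallen below 0.1 N), for 0.3 s.
2. the rod is drawn up until its band is just clear above the collar (z of rod_band in the frame of bore_top between -0.003 and 0.012 m and contact force between the fingers and fall_rod above 1 N), for 0.2 s.
At the end, for the whole second after the job is handed in: The gripper holds the rod still, its band's lower edge 3 mm below to 12 mm above the collar's top, within 0.05 rad of the bore's axis, pressing on the collar under 8 N. The tipped bottle stands (0.06 rad) on the rail's floor, within 112 mm of the rail's origin; its three neighbours stand too (all of step 2 and angle between the z axis of rod_band and the z axis of bore_top, either way round below 0.05 rad and contact force between fall_rod and viscometer below 8 N and linear speed of fall_rod below 0.01 m/s and angle between each of fallen_foot, bottle_right_mid, bottle_left_mid, bottle_end_mid's own z axis and vertical below 0.06 rad and height (world z) of fallen_foot below 0.006 m and x of fallen_foot in the frame of sample_rail between -0.008 and 0.008 m and y of fallen_foot in the frame of sample_rail between -0.112 and 0.112 m); the arm keeps its last pose, push and grip.
It fails at once if a standing bottle was knocked over or pushed more than 15 mm (distance of any of bottle_right_mid, bottle_left_mid, bottle_end_mid from where it was at the start of the episode above 0.015 m).
It fails at once if the rod was forced against the collar with more than 40 N (contact force between fall_rod and viscometer above 40 N).
It fails at once if the rod was pulled right out of the bore (z of rod_band in the frame of bore_top above 0.056 m).
It also fails if it takes over 48 s, if anything falls off the work surface, if the arm or the gripper's body presses on something with over 40 N, if the wrist force passes 120 N, or if a joint passes its speed limit or range.

### The arm

A 6-joint arm with a two-finger parallel gripper is mounted at the origin on the work surface; the furniture and walls round the work are solid. World frame = base frame: x ahead of the robot, y to its left, z up, the work surface at z = 0. Lengths are in mm, angles in rad, forces in N, time in s.
With the tool pointing down it reaches from about 350 to 875 mm from the base axis. Payload 4.2 kg.
Tool frame: the origin (TCP) lies at the very end of the fingers, on their centre line; the grasp point (between the pads) lies 19 mm behind it; y points along the fingers, z is the direction in which the jaws open and shut, and the axes are right-handed (so a half turn about y gives the same grasp; the last joint's range is limited). The gripper opens to 85 mm and grips with 20 to 120 N. Pads are 22 mm wide; open, the fingers measure 114 mm over their backs; the gripper's body (76 mm by 85 mm) begins 54 mm behind the grasp point. The pads swing forward as they close: fully open they stand 13 mm farther back than shut.
Start: joints at [-1.009, 0.385, 0.008, 0, -1.194, -0.259], TCP at [186.387, -596.539, 204.812] pointing down, gripper open.
Joint ranges: [-3.14, 3.14], [-1.21, 2.06], [-1.07, 1.41], [-3.16, 2.05], [-2.99, -0.16], [-3.1, 3.1]. Speed limits (rad/s): [2.79, 2.79, 3.14, 3.14, 3.14, 3.14].

### API

Orientations are given as a unit quaternion [x, y, z, w].
In Python, from bench import arm gives the robot as it stands.
- The arm moves only by the shell command python3 -m creep 'ROWS'. ROWS is JSON, a list of rows, each an object with "delta_pos": the shift along the tool's x, y, z in mm, a list of three; "rot": the turn, a rotation vector about the tool's x, y, z in rad, a list of three; "jaw": the finger opening in mm, from 0 to 85.4. A call has exactly 10 rows; each row shifts and turns the commanded pose from where the row before left it, along the tool's axes as they then stand; what a row does not reach is not made up. A row lasts 1/12 s, in which the tool goes at most 41.7 mm and 7.16 degrees, less where a joint would pass 70% of its speed; a pose out of reach is approached as far as the arm can. A call is refused whole if a number of a shift passes 41.7 or a number of a turn 0.125, either way. A call with a gripper value outside its range is refused whole. The fingers move at their own pace and stop on an object; the grip force is fixed at half the most. Time passes only in rows, so rows that do not move let the fingers close, or fill a call up. It gives the time, the measured TCP pose, the force and the opening at its end, in the units of the state.
- arm.read_state(): the state, without advancing time (a new reading comes with each control period).
- arm.get_image(name): name is "scene" or "top"; returns the picture (384x512x3 uint8, red, green, blue); there is no depth.
- arm.calibration(name): a dict with "intrinsics" (3x3 intrinsics, pixels), "R" (3x3) and "t" (3): a world point X has camera coordinates R X + t. Camera axes: x right, y down, z forward; pixel columns grow to the right and rows downward; lengths in mm; the calibration is good to about 2 mm. A picture is of the moment at which its call begins. calibration takes no time and is no camera call.
- arm.job_done(): hands the job in, once; it reports no verdict.
Trained networks look in the newest picture that a camera, given by its name, has taken for a name from the list of things; names that differ only in an ending like _2 or _b are one class to them, and where a whole thing is asked for, a point or a joint stands for the part that bears it (a point fixed in the world has none). Each returns a list of dicts, best first, with "p" (0 to 1); they miss things now and then, are a little off and sometimes report something else, mostly with a low value. They report only what shows in the picture. A call takes as long as a camera call. They do not tell look-alikes from the thing itself.
- arm.find_in(camera, target): "location" ([column, row] in pixels, amid what is visible of it).
- arm.masks_of(camera, target): "pixels" (384x512 bool, what is visible of it) and "location" ([column, row] in pixels, amid what is visible of it).
The state is a dict: "clock": time; "joints": joint angles; "joint_vel": joint speeds; "joint_efforts": joint torques, N m; "position": TCP position; "ee_rot": TCP orientation; "contact_force": force on the tool from outside, world axes, zero at the start; "wrist_torque": the same for the moment, N m; "gripper_width": finger opening in mm.
Only numpy, scipy, OpenCV 4.12 (cv2) and the standard library are available. Lean on these libraries where they do the work, as an engineer would, in place of code of your own. Each camera call takes 0.05 s, during which the arm holds its last target. There are 200 camera calls.

## Working session

There is one attempt and no reset: what is moved stays moved. The work goes in short steps, Python scripts to look and compute and a shell command to move; the robot and the scene stay as the last step left them, time stands still between calls to the robot, and variables do not carry over. Pictures are saved under pics/ and viewed, about 8 in all and at most 12, crops included, and the job is handed in when it is done.

```bash
mkdir -p pics; ls; python3 - <<'E'
from bench import arm
import cv2,numpy as np
s=arm.read_state();print(s)
for n in("scene","top"):
    im=arm.get_image(n);cv2.imwrite(f"pics/{n}0.png",im[:,:,::-1])
    c=arm.calibration(n);print(n,np.round(c["intrinsics"],1).tolist(),np.round(c["R"],4).tolist(),np.round(c["t"],1).tolist())
    for t in("fallen_cap","fallen_foot","bottle_right_mid","rod_grip","bore_top","sample_rail","viscometer"):
        print(t,[(np.round(d["location"]).tolist(),round(d["p"],2)) for d in arm.find_in(n,t)])
E
```

```text
pics
{'clock': 0.0, 'joints': array([-1.00936984e+00,  3.85542241e-01,  6.59970784e-03, -5.09350739e-04,
       -1.19400506e+00, -2.58570829e-01]), 'joint_vel': array([-0.00056467,  0.001656  ,  0.00016111, -0.00033363, -0.0004144 ,
        0.00021112]), 'joint_efforts': array([ 4.07535827e-04, -3.92290843e+01,  1.88398433e+01,  4.18594748e+00,
       -4.65996709e-03, -4.87036459e-06]), 'position': array([ 186.20538403, -595.92799129,  203.71854058]), 'ee_rot': array([-0.69826047, -0.10645149,  0.10675083,  0.69978901]), 'contact_force': array([-0.22832363, -0.40733457,  0.3582169 ]), 'wrist_torque': array([ 0.01425876, -0.02603448,  0.02186712]), 'gripper_width': 85.19279941526219}
scene [[484.9, 0.0, 257.6], [0.0, 484.9, 199.9], [0.0, 0.0, 1.0]] [[-0.4346, -0.9004, 0.0203], [-0.4576, 0.2014, -0.866], [0.7757, -0.3857, -0.4996]] [416.0, 303.4, 1173.9]
fallen_cap [([256.0, 245.0], 0.91)]
fallen_foot [([253.0, 248.0], 0.69)]
bottle_right_mid [([306.0, 219.0], 0.84), ([257.0, 246.0], 0.18)]
rod_grip [([325.0, 159.0], 0.74), ([309.0, 221.0], 0.6)]
bore_top [([323.0, 189.0], 0.97)]
sample_rail [([246.0, 258.0], 0.85), ([253.0, 248.0], 0.36)]
viscometer [([322.0, 188.0], 0.83)]
top [[477.6, 0.0, 261.1], [0.0, 477.6, 189.2], [0.0, 0.0, 1.0]] [[-0.0043, -1.0, -0.0005], [-0.9939, 0.0044, -0.1102], [0.1102, -0.0, -0.9939]] [242.8, 500.4, 1422.5]
fallen_cap [([278.0, 213.0], 0.63), ([255.0, 212.0], 0.6), ([190.0, 224.0], 0.56)]
fallen_foot [([257.0, 212.0], 0.95)]
bottle_right_mid [([313.0, 201.0], 0.73)]
rod_grip [([383.0, 137.0], 0.44)]
bore_top [([370.0, 146.0], 0.68)]
sample_rail [([242.0, 210.0], 0.96)]
viscometer [([373.0, 146.0], 0.65), ([188.0, 228.0], 0.55)]
```

```bash
python3 - <<'E'
import cv2,numpy as np
a=cv2.imread("pics/scene0.png");b=cv2.imread("pics/top0.png")
cv2.imwrite("pics/A.png",cv2.resize(a[90:340,130:430],None,fx=2.4,fy=2.4,interpolation=2))
cv2.imwrite("pics/B.png",cv2.resize(b[80:280,140:420],None,fx=2.8,fy=2.8,interpolation=2))
E
```

```text
(no output)
```

View pics/A.png

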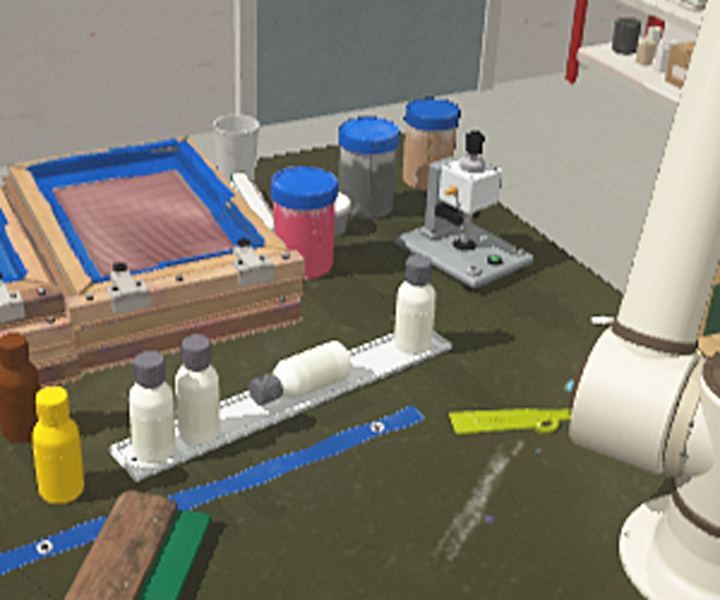

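View pics/B.png

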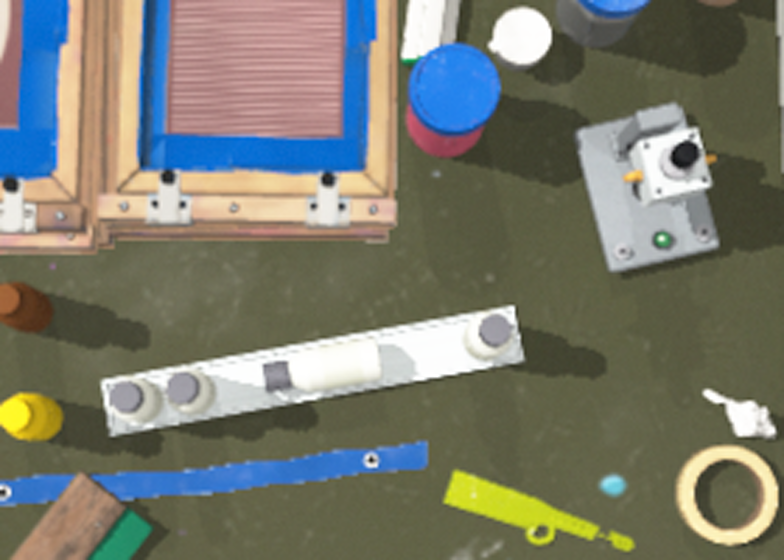

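The tipped white bottle lies at top pixels (239,214) for the cap and (275,209) for the foot. The standing neighbours have caps at (316,198), (205,218) and (186,222). The brown (147,189) and yellow (146,228) bottles are the look-alikes, and both stand off the rail. The viscometer knob is at about (384,135).

```bash
cat >h.py <<'E'
import numpy as np,cv2
from bench import arm
def W(cam,px,z):
    c=arm.calibration(cam);K,R,t=[np.array(c[k],float) for k in("intrinsics","R","t")]
    d=R.T@np.linalg.solve(K,[px[0],px[1],1.]);o=-R.T@t
    return o+d*(z-o[2])/d[2]
def P(cam,X):
    c=arm.calibration(cam);K,R,t=[np.array(c[k],float) for k in("intrinsics","R","t")]
    p=K@(R@np.array(X,float)+t);return p[:2]/p[2]
E
python3 - <<'E'
from h import *
r=np.round
b=cv2.imread("pics/top0.png");hsv=cv2.cvtColor(b,cv2.COLOR_BGR2HSV).astype(int)
for k in [(102,380),(515,306),(523,362),(108,437)]: print("rail",r(W("top",(140+k[0]/2.8,80+k[1]/2.8),8),1))
g=cv2.cvtColor(b,cv2.COLOR_BGR2GRAY)
def blob(x0,x1,y0,y1,lo,hi):
    m=np.zeros(g.shape,np.uint8);m[y0:y1,x0:x1]=((g[y0:y1,x0:x1]>=lo)&(g[y0:y1,x0:x1]<=hi))
    n,l,st,ce=cv2.connectedComponentsWithStats(m);i=1+np.argmax(st[1:,4]);return ce[i],st[i]
for nm,a in dict(cap=(230,246,205,222),R=(308,326,190,206),L=(196,215,208,228),E=(176,195,212,232)).items():
    c,s=blob(*a,60,140);print(nm,r(c,1),s,r(W("top",c,27 if nm=="cap" else 129),1))
c,s=blob(374,396,124,145,0,50);print("knob",c,s,r(W("top",c,195),1))
for k in [(631,139),(699,128),(712,190),(643,203)]: print("collar",r(W("top",(140+k[0]/2.8,80+k[1]/2.8),150),1))
ms=arm.masks_of("top","fallen_foot")
arm.get_image("top");
for d in arm.masks_of("top","fallen_foot"):
    m=d["pixels"].astype(np.uint8);q=cv2.minAreaRect(cv2.findNonZero(m));print(d["p"],q,[r(W("top",k,27),1).tolist() for k in cv2.boxPoints(q)])
# scene check
print("scene: cap px",(130+266/2.4,90+388/2.4),r(W("scene",(130+266/2.4,90+388/2.4),27),1),"knob",r(W("scene",(130+475/2.4,90+146/2.4),188),1))
E
```

```text
rail [423.  500.2   8. ]
rail [502.4  47.4   8. ]
rail [440.7  39.8   8. ]
rail [361.  492.7   8. ]
cap [238.8 217.1] [235 215   9   5  31] [416.8 308.4  27. ]
R [324.7 193.2] [324 190   2   9  13] [477.8  61.5 129. ]
L [202.3 208.9] [196 208  18   4  41] [435.2 406.1 129. ]
E [181.9 212.7] [176 212  16   3  33] [424.8 463.3 129. ]
knob [384.         134.85483871] [380 131   9   9  62] [629.9 -93.9 195. ]
collar [655.3 -53.7 150. ]
collar [ 666.3 -122.5  150. ]
collar [ 602.8 -133.3  150. ]
collar [589.9 -63.8 150. ]
0.77 ((254.95945739746094, 211.75674438476562), (17.26189422607422, 40.77095031738281), 80.53767395019531) [[448.8, 324.7, 27.0], [468.6, 202.9, 27.0], [417.0, 194.7, 27.0], [397.3, 316.1, 27.0]]
scene: cap px (240.83333333333334, 251.66666666666669) [427.6 308.9  27. ] knob [620.4 -90.3 188. ]
```

```bash
cat >>h.py <<'E'
from scipy.spatial.transform import Rotation as Rot
u=np.array([-.1729,.985,0]);v=np.array([.985,.1729,0]);O=np.array([436.9,240.6,0])
def S():
    s=arm.read_state();R=Rot.from_quat(s["ee_rot"]);p=s["position"];d=p-O
    print("t",round(s["clock"],2),"p",np.round(p,1),"rail",np.round([d@v,d@u,p[2]],1),"F",np.round(s["contact_force"],1),"w",round(s["gripper_width"],2));print(np.round(R.as_matrix(),3).tolist())
    return p,R
def D(target,base=None,R=None):
    p,R0=S();print("tool delta",np.round((R or R0).inv().apply(np.array(target)-p),1))
def T(Zdir,Ydir=(0,0,-1)):
    z=np.array(Zdir,float);y=np.array(Ydir,float);return Rot.from_matrix(np.c_[np.cross(y,z),y,z])
E
python3 - <<'E'
from h import *
D((400,-250,200))
p,R=S()
for s in(1,-1):
    print("turn",(R.inv()*T(s*v)).as_rotvec(), T(s*v).inv().apply(np.array((424.3,308.8,120))-np.array((400,-250,200))))
E
```

```text
t 0.95 p [ 186.4 -596.5  204.8] rail [-391.5 -781.2  204.8] F [ 0.3 -0.5  0.6] w 85.34
[[0.955, -0.0, -0.298], [0.298, 0.0, 0.955], [-0.0, -1.0, 0.0]]
tool delta [307.2   4.8 267.1]
t 0.95 p [ 186.4 -596.5  204.8] rail [-391.5 -781.2  204.8] F [ 0.3 -0.5  0.6] w 85.34
[[0.955, -0.0, -0.298], [0.298, 0.0, 0.955], [-0.0, -1.0, 0.0]]
turn [-7.91217018e-06  1.69982216e+00 -6.21268837e-05] [-546.18392106   80.          120.54482309]
turn [-5.99740739e-05 -1.44177050e+00  7.63799905e-06] [ 546.18392106   80.         -120.54482309]
```

```bash
python3 -m creep '[{"delta_pos":[30.7,0.5,26.7],"rot":[0,0,0],"jaw":85},{"delta_pos":[30.7,0.5,26.7],"rot":[0,0,0],"jaw":85},{"delta_pos":[30.7,0.5,26.7],"rot":[0,0,0],"jaw":85},{"delta_pos":[30.7,0.5,26.7],"rot":[0,0,0],"jaw":85},{"delta_pos":[30.7,0.5,26.7],"rot":[0,0,0],"jaw":85},{"delta_pos":[30.7,0.5,26.7],"rot":[0,0,0],"jaw":85},{"delta_pos":[30.7,0.5,26.7],"rot":[0,0,0],"jaw":85},{"delta_pos":[30.7,0.5,26.7],"rot":[0,0,0],"jaw":85},{"delta_pos":[30.7,0.5,26.7],"rot":[0,0,0],"jaw":85},{"delta_pos":[30.7,0.5,26.7],"rot":[0,0,0],"jaw":85}]'
python3 -m creep '[{"delta_pos":[0,0,0],"rot":[0,-0.12,0],"jaw":85},{"delta_pos":[0,0,0],"rot":[0,-0.12,0],"jaw":85},{"delta_pos":[0,0,0],"rot":[0,-0.12,0],"jaw":85},{"delta_pos":[0,0,0],"rot":[0,-0.12,0],"jaw":85},{"delta_pos":[0,0,0],"rot":[0,-0.12,0],"jaw":85},{"delta_pos":[0,0,0],"rot":[0,-0.12,0],"jaw":85},{"delta_pos":[0,0,0],"rot":[0,-0.12,0],"jaw":85},{"delta_pos":[0,0,0],"rot":[0,-0.12,0],"jaw":85},{"delta_pos":[0,0,0],"rot":[0,-0.12,0],"jaw":85},{"delta_pos":[0,0,0],"rot":[0,-0.12,0],"jaw":85}]'
python3 - <<'E'
from h import *
D((424.3,308.8,110)); p,R=S(); print((R.inv()*T(-v)).as_rotvec(), T(-v).inv().apply(np.array((424.3,308.8,110))-p),arm.read_state()["joints"])
E
```

```text
clock: 1.78
position: [400.5, -248.3, 200.3]
ee_rot: [0.699, 0.107, -0.106, -0.699]
contact_force: [0.6, -0.6, 0.5]
gripper_width: 84.8
clock: 2.62
position: [399.8, -250.2, 200.0]
ee_rot: [0.515, 0.484, -0.484, -0.515]
contact_force: [-0.2, 0.7, 0.3]
gripper_width: 85.2
t 2.62 p [ 399.8 -250.2  200. ] rail [-121.4 -477.   200. ] F [-0.2  0.7  0.3] w 85.17
[[0.062, 0.0, -0.998], [0.998, -0.0, 0.062], [-0.0, -1.0, -0.0]]
tool delta [559.4  89.9  10.2]
t 2.62 p [ 399.8 -250.2  200. ] rail [-121.4 -477.   200. ] F [-0.2  0.7  0.3] w 85.17
[[0.062, 0.0, -0.998], [0.998, -0.0, 0.062], [-0.0, -1.0, -0.0]]
[ 3.68874600e-04 -2.35771113e-01 -1.38600471e-04] [ 546.30660958   90.00569253 -120.74409502] [-2.13383993e-01  1.25245750e-01 -3.60366536e-01  4.00319146e-05
 -1.08479250e+00  1.51356962e-01]
```

```bash
python3 -m creep '[{"delta_pos":[0,0,0],"rot":[0,-0.118,0],"jaw":85},{"delta_pos":[0,0,0],"rot":[0,-0.118,0],"jaw":85},{"delta_pos":[38,0,-12],"rot":[0,0,0],"jaw":85},{"delta_pos":[38,0,-12],"rot":[0,0,0],"jaw":85},{"delta_pos":[38,0,-12],"rot":[0,0,0],"jaw":85},{"delta_pos":[38,0,-12],"rot":[0,0,0],"jaw":85},{"delta_pos":[38,0,-12],"rot":[0,0,0],"jaw":85},{"delta_pos":[38,0,-12],"rot":[0,0,0],"jaw":85},{"delta_pos":[38,0,-12],"rot":[0,0,0],"jaw":85},{"delta_pos":[38,0,-12],"rot":[0,0,0],"jaw":85}]'
python3 -m creep '[{"delta_pos":[40,0,-4],"rot":[0,0,0],"jaw":70},{"delta_pos":[40,0,-4],"rot":[0,0,0],"jaw":70},{"delta_pos":[40,0,-4],"rot":[0,0,0],"jaw":70},{"delta_pos":[40,0,-4],"rot":[0,0,0],"jaw":70},{"delta_pos":[40,0,-4],"rot":[0,0,0],"jaw":70},{"delta_pos":[40,0,-4],"rot":[0,0,0],"jaw":70},{"delta_pos":[1,25,0],"rot":[0,0,0],"jaw":70},{"delta_pos":[1,25,0],"rot":[0,0,0],"jaw":70},{"delta_pos":[0,25,0],"rot":[0,0,0],"jaw":70},{"delta_pos":[0,25,0],"rot":[0,0,0],"jaw":70}]'
python3 - <<'E'
from h import *
D((424.3,308.8,13)); p,R=S(); print((R.inv()*T(-v)).as_rotvec())
for n in("scene","top"):
    im=arm.get_image(n)[:,:,::-1];cv2.imwrite(f"pics/{n}1.png",im)
    print(n,P(n,p),P(n,(424.3,308.8,27)))
a=cv2.imread("pics/scene1.png")[190:310,180:330];b=cv2.imread("pics/top1.png")[160:280,180:330]
cv2.imwrite("pics/C.png",np.hstack([cv2.resize(k,(400,320),interpolation=2) for k in(a,b)]))
E
```

```text
clock: 3.45
position: [443.5, 67.7, 200.3]
ee_rot: [0.456, 0.541, -0.54, -0.456]
contact_force: [0.7, 0.4, -0.8]
gripper_width: 85.0
clock: 4.28
position: [426.7, 308.8, 99.0]
ee_rot: [0.456, 0.541, -0.54, -0.456]
contact_force: [-0.8, 0.2, 0.1]
gripper_width: 70.2
t 4.28 p [426.7 308.8  99. ] rail [ 1.7 68.9 99. ] F [-0.8  0.2  0.1] w 70.19
[[-0.168, 0.001, -0.986], [0.986, 0.001, -0.168], [0.001, -1.0, -0.001]]
tool delta [ 0.3 86.   2.4]
t 4.28 p [426.7 308.8  99. ] rail [ 1.7 68.9 99. ] F [-0.8  0.2  0.1] w 70.19
[[-0.168, 0.001, -0.986], [0.986, 0.001, -0.168], [0.001, -1.0, -0.001]]
[ 0.00064911 -0.00487952  0.00060489]
scene [241.08717918 230.60303629] [241.34734781 252.27891846]
top [237.50684659 212.39939307] [238.68902017 214.66059125]
```

View pics/C.png

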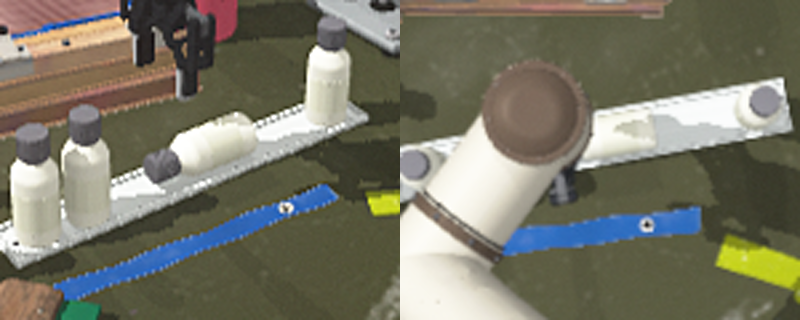

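```bash
python3 -m creep '[{"delta_pos":[0,18,1],"rot":[0,0,0],"jaw":60},{"delta_pos":[0,18,1],"rot":[0,0,0],"jaw":60},{"delta_pos":[0,18,0],"rot":[0,0,0],"jaw":60},{"delta_pos":[0,17,0],"rot":[0,0,0],"jaw":60},{"delta_pos":[0,11,0],"rot":[0,0,0],"jaw":60},{"delta_pos":[0,6,0],"rot":[0,0,0],"jaw":60},{"delta_pos":[0,0,0],"rot":[0,0,0],"jaw":34},{"delta_pos":[0,0,0],"rot":[0,0,0],"jaw":34},{"delta_pos":[0,0,0],"rot":[0,0,0],"jaw":34},{"delta_pos":[0,0,0],"rot":[0,0,0],"jaw":34}]'
python3 -m creep '[{"delta_pos":[0,0,0],"rot":[0,0,0],"jaw":33},{"delta_pos":[0,0,0],"rot":[0,0,0],"jaw":33},{"delta_pos":[0,0,0],"rot":[0,0,0],"jaw":32.5},{"delta_pos":[0,0,0],"rot":[0,0,0],"jaw":32.5},{"delta_pos":[0,0,0],"rot":[0,0,0],"jaw":32},{"delta_pos":[0,0,0],"rot":[0,0,0],"jaw":32},{"delta_pos":[0,0,0],"rot":[0,0,0],"jaw":31.5},{"delta_pos":[0,0,0],"rot":[0,0,0],"jaw":31.5},{"delta_pos":[0,0,0],"rot":[0,0,0],"jaw":31.5},{"delta_pos":[0,0,0],"rot":[0,0,0],"jaw":31.5}]'
python3 -c "
from h import *
S();print(arm.read_state()['wrist_torque'])"
```

```text
clock: 5.22
position: [425.5, 308.6, 13.0]
ee_rot: [0.456, 0.541, -0.539, -0.456]
contact_force: [0.2, 0.8, 0.0]
gripper_width: 34.4
clock: 6.05
position: [424.8, 307.9, 11.8]
ee_rot: [-0.456, -0.54, 0.54, 0.456]
contact_force: [-0.1, -0.0, 0.1]
gripper_width: 31.7
t 6.05 p [424.8 307.9  11.8] rail [-0.3 68.4 11.8] F [-0.1 -0.   0.1] w 31.72
[[-0.167, -0.0, -0.986], [0.986, -0.0, -0.167], [-0.0, -1.0, 0.0]]
[0.03706628 0.02218117 0.00581414]
```

```bash
python3 -m creep '[{"delta_pos":[0,0,0],"rot":[0,0,0],"jaw":31},{"delta_pos":[0,0,0],"rot":[0,0,0],"jaw":31},{"delta_pos":[-1.2,-4.9,0],"rot":[0,0,0],"jaw":31},{"delta_pos":[-1.3,-4.9,0],"rot":[0,0,0],"jaw":31},{"delta_pos":[-1.7,-4.8,0],"rot":[0,0,0],"jaw":31},{"delta_pos":[-1.7,-4.7,0],"rot":[0,0,0],"jaw":31},{"delta_pos":[-4.2,-9.1,0],"rot":[0,0,0],"jaw":31},{"delta_pos":[-4.9,-8.8,0],"rot":[0,0,0],"jaw":31},{"delta_pos":[0,0,0],"rot":[0,0,0],"jaw":31},{"delta_pos":[0,0,0],"rot":[0,0,0],"jaw":31}]'
python3 - <<'E'
from h import *
S();print(arm.read_state()['wrist_torque'])
a=arm.get_image("scene")[:,:,::-1];cv2.imwrite("pics/scene2.png",a)
cv2.imwrite("pics/D.png",cv2.resize(a[180:300,190:340],(600,480),interpolation=2))
E
```

```text
clock: 6.88
position: [427.8, 293.1, 50.0]
ee_rot: [0.456, 0.541, -0.539, -0.457]
contact_force: [-0.3, -0.5, -1.3]
gripper_width: 31.1
t 6.88 p [427.8 293.1  50. ] rail [ 0.1 53.3 50. ] F [-0.3 -0.5 -1.3] w 31.12
[[-0.167, 0.001, -0.986], [0.986, 0.002, -0.167], [0.001, -1.0, -0.001]]
[-0.03011359 -0.00828583 -0.01579952]
```

View pics/D.png

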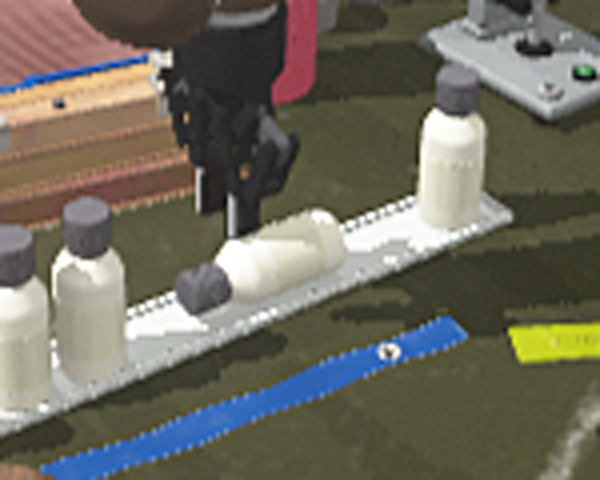

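```bash
python3 - <<'E'
from h import *
p,R=S()
for s in(-16,16): print(P("scene",p+s*v), P("scene",p+s*v+[0,0,8]))
arm.get_image("top")
for t in("fallen_cap","fallen_foot"): print([(d["location"],d["p"]) for d in arm.find_in("scene",t)])
E
```

```text
t 6.93 p [427.5 293.   49.4] rail [-0.2 53.3 49.4] F [-0.2  0.4 -0.6] w 31.15
[[-0.167, 0.0, -0.986], [0.986, 0.001, -0.167], [0.001, -1.0, -0.001]]
[249.27189071 246.59438236] [249.30552238 244.24863978]
[242.83763315 241.15854719] [242.85201615 238.83507498]
[([256.1, 244.4], 0.71)]
[([254.6, 246.6], 0.76), ([321.0, 187.5], 0.48)]
```

```bash
python3 - <<'E'
from h import *
a=cv2.imread("pics/scene2.png")
c=cv2.resize(a[205:265,220:295],(800,640),interpolation=cv2.INTER_NEAREST)
for s in(-16,16):
    p=P("scene",np.array([427.5,293,49.4])+s*v);q=(p-[220,205]+.5)*[800/75,640/60];cv2.circle(c,tuple(int(k) for k in q),4,(0,0,255),-1)
cv2.imwrite("pics/E.png",c[:600])
E
```

```text
(no output)
```

View pics/E.png

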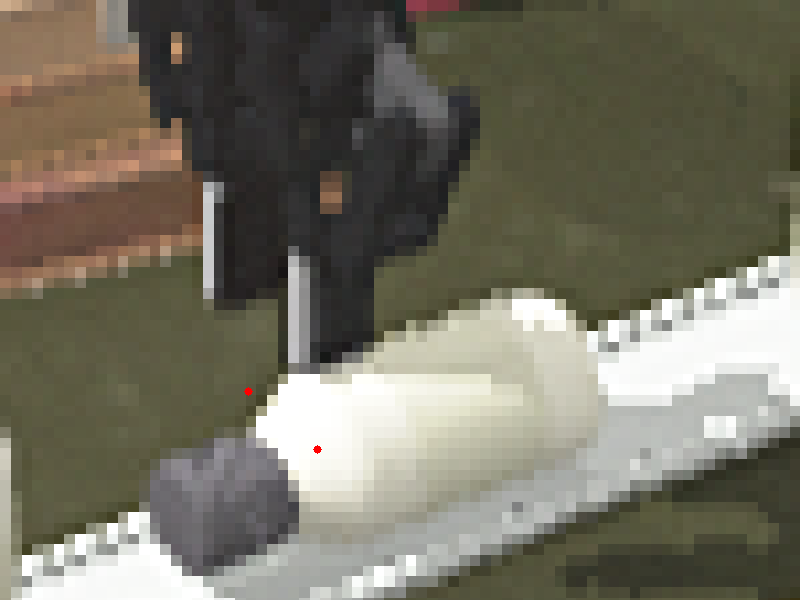

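```bash
python3 -m creep '[{"delta_pos":[0,0,0],"rot":[0,0,0],"jaw":48},{"delta_pos":[5,0,0],"rot":[0,0,0],"jaw":48},{"delta_pos":[5,0,0],"rot":[0,0,0],"jaw":48},{"delta_pos":[5.6,0,0],"rot":[0,0,0],"jaw":48},{"delta_pos":[0,12,0],"rot":[0,0,0],"jaw":48},{"delta_pos":[0,12,0],"rot":[0,0,0],"jaw":48},{"delta_pos":[0,10,0],"rot":[0,0,0],"jaw":40},{"delta_pos":[0,7,0],"rot":[0,0,0],"jaw":40},{"delta_pos":[0,4,0],"rot":[0,0,0],"jaw":40},{"delta_pos":[0,0,0],"rot":[0,0,0],"jaw":40}]'
python3 - <<'E'
from h import *
p,R=S()
a=arm.get_image("scene")[:,:,::-1].copy();cv2.imwrite("pics/scene3.png",a)
x0,y0=210,200
c=cv2.resize(a[y0:y0+75,x0:x0+100],(800,600),interpolation=cv2.INTER_NEAREST)
for s in(-16,16):
  for dz in(0,20):
    q=(P("scene",p+s*v+[0,0,dz])-[x0,y0]+.5)*8;cv2.circle(c,tuple(int(k) for k in q),4,(0,0,255 if dz==0 else 100),-1)
cv2.imwrite("pics/F.png",c)
E
```

```text
clock: 7.92
position: [424.4, 308.2, 3.0]
ee_rot: [-0.456, -0.54, 0.541, 0.456]
contact_force: [0.9, -0.5, 0.3]
gripper_width: 40.1
t 7.92 p [424.4 308.2   3. ] rail [-0.7 68.7  3. ] F [ 0.9 -0.5  0.3] w 40.15
[[-0.167, -0.001, -0.986], [0.986, -0.002, -0.167], [-0.001, -1.0, 0.001]]
```

View pics/F.png

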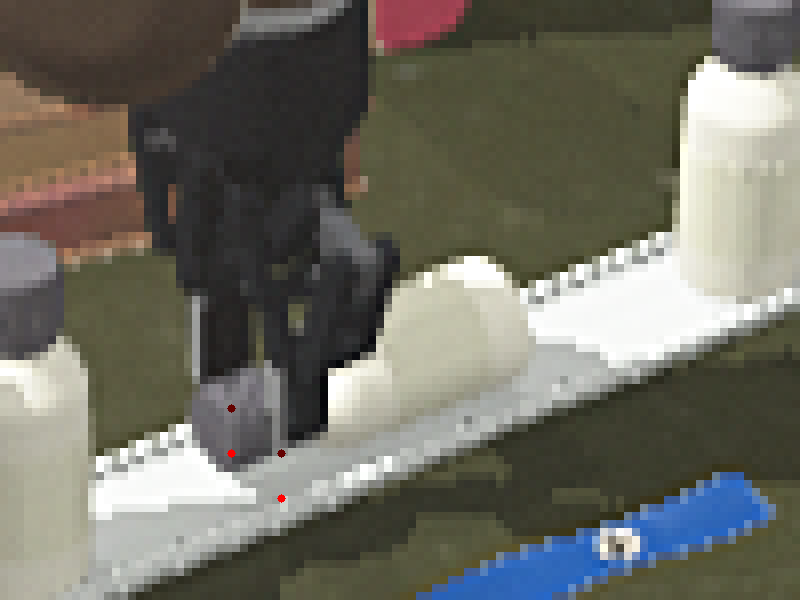

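```bash
python3 -m creep '[{"delta_pos":[1,3,0],"rot":[0,0,0],"jaw":40},{"delta_pos":[1,3,0],"rot":[0,0,0],"jaw":40},{"delta_pos":[1,3,0],"rot":[0,0,0],"jaw":40},{"delta_pos":[0,3,0],"rot":[0,0,0],"jaw":40},{"delta_pos":[0,2,0],"rot":[0,0,0],"jaw":40},{"delta_pos":[0,0,0],"rot":[0,0,0],"jaw":40},{"delta_pos":[0,0,0],"rot":[0,0,0],"jaw":33},{"delta_pos":[0,0,0],"rot":[0,0,0],"jaw":33},{"delta_pos":[0,0,0],"rot":[0,0,0],"jaw":31},{"delta_pos":[0,0,0],"rot":[0,0,0],"jaw":30}]'
python3 -c "
from h import *
S();print(arm.read_state()['wrist_torque'])"
```

```text
clock: 8.8
position: [424.4, 311.5, -9.7]
ee_rot: [0.456, 0.54, -0.54, -0.456]
contact_force: [-0.2, 1.1, 0.3]
gripper_width: 30.7
t 8.8 p [424.4 311.5  -9.7] rail [-0.  72.  -9.7] F [-0.2  1.1  0.3] w 30.73
[[-0.167, 0.0, -0.986], [0.986, 0.0, -0.167], [0.0, -1.0, -0.0]]
[-0.06743138 -0.03176086  0.05929844]
```

```bash
python3 -m creep '[{"delta_pos":[0,0,0],"rot":[0,0,0],"jaw":29},{"delta_pos":[0,0,0],"rot":[0,0,0],"jaw":29},{"delta_pos":[0,0,0],"rot":[0,0,0],"jaw":29},{"delta_pos":[0,-1,0],"rot":[0,0,0],"jaw":29},{"delta_pos":[-1,-5,0],"rot":[0,0,0],"jaw":29},{"delta_pos":[-1,-5,0],"rot":[0,0,0],"jaw":29},{"delta_pos":[-2,-5,0],"rot":[0,0,0],"jaw":29},{"delta_pos":[-2,-5,0],"rot":[0,0,0],"jaw":29},{"delta_pos":[0,0,0],"rot":[0,0,0],"jaw":29},{"delta_pos":[0,0,0],"rot":[0,0,0],"jaw":29}]'
python3 - <<'E'
from h import *
p,R=S();print(arm.read_state()['wrist_torque'])
a=arm.get_image("scene")[:,:,::-1].copy();cv2.imwrite("pics/scene4.png",a)
b=arm.get_image("top")[:,:,::-1].copy();cv2.imwrite("pics/top4.png",b)
x0,y0=210,200
cv2.imwrite("pics/G.png",cv2.resize(a[y0:y0+75,x0:x0+100],(800,600),interpolation=cv2.INTER_NEAREST))
E
```

```text
clock: 9.63
position: [425.4, 305.6, 11.5]
ee_rot: [0.456, 0.54, -0.54, -0.456]
contact_force: [0.4, 0.0, -3.1]
gripper_width: 30.0
t 9.63 p [425.4 305.6  11.5] rail [-0.1 66.  11.5] F [ 0.4  0.  -3.1] w 29.96
[[-0.167, 0.001, -0.986], [0.986, 0.001, -0.167], [0.001, -1.0, -0.001]]
[ 0.16110922  0.04189588 -0.04876912]
```

View pics/G.png

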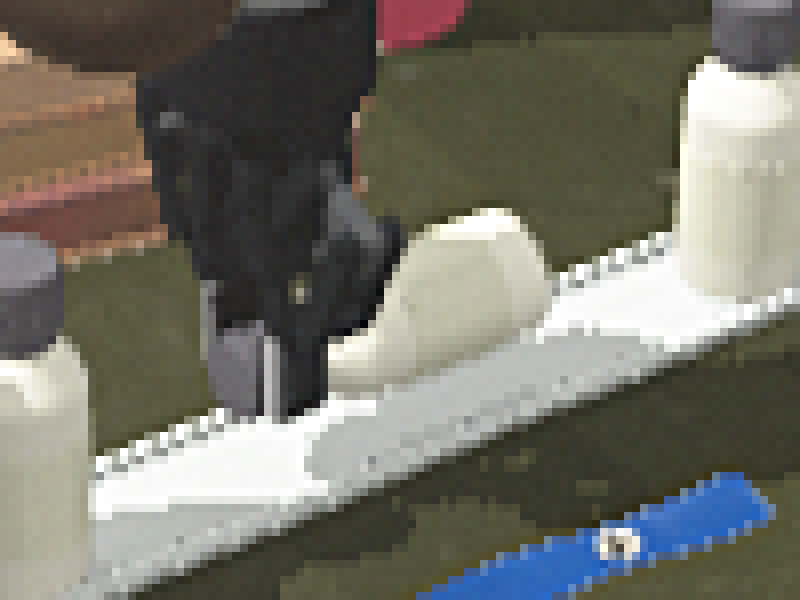

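```bash
python3 -m creep '[{"delta_pos":[0,0,0],"rot":[0,0,0],"jaw":29.4},{"delta_pos":[0,0,0],"rot":[0,0,0],"jaw":29.4},{"delta_pos":[0,0,0],"rot":[0,0,0],"jaw":29.6},{"delta_pos":[0,0,0],"rot":[0,0,0],"jaw":29.6},{"delta_pos":[0,0,0],"rot":[0,0,0],"jaw":29.6},{"delta_pos":[0,0,0],"rot":[0,0,0],"jaw":29.7},{"delta_pos":[0,0,0],"rot":[0,0,0],"jaw":29.7},{"delta_pos":[0,0,0],"rot":[0,0,0],"jaw":29.7},{"delta_pos":[0,0,0],"rot":[0,0,0],"jaw":29.7},{"delta_pos":[0,0,0],"rot":[0,0,0],"jaw":29.7}]'
python3 - <<'E'
from h import *
p,R=S();print(arm.read_state()['wrist_torque'])
a=arm.get_image("scene")[:,:,::-1].copy()
a0=cv2.imread("pics/scene4.png");d=cv2.absdiff(a,a0).max(2)
m=d>40;print("changed",m.sum(),cv2.boundingRect(cv2.findNonZero(m.astype(np.uint8))))
E
```

```text
clock: 10.57
position: [425.2, 305.6, 11.0]
ee_rot: [0.456, 0.54, -0.54, -0.456]
contact_force: [0.3, -0.4, -2.7]
gripper_width: 30.1
t 10.57 p [425.2 305.6  11. ] rail [-0.2 66.  11. ] F [ 0.3 -0.4 -2.7] w 30.09
[[-0.167, 0.0, -0.986], [0.986, 0.0, -0.167], [0.0, -1.0, -0.0]]
[ 0.24465105 -0.00695624 -0.03316617]
changed 312 (203, 0, 270, 339)
```

```bash
cat >m.py <<'E'
from h import *
p,R=S();print(arm.read_state()['wrist_torque'])
a=arm.get_image("scene")[:,:,::-1].copy();g=a.astype(int)
import sys
m=((g.min(2)>150)).astype(np.uint8)
# neck/foot cream blob between rows 200-262, cols 235-290
m[:, :235]=0;m[:,290:]=0;m[:215]=0;m[262:]=0
n,l,st,ce=cv2.connectedComponentsWithStats(m);i=np.argsort(-st[1:,4])[:2]+1;print(st[i].tolist(),np.round(ce[i],1).tolist())
cv2.imwrite("pics/last.png",a)
E
python3 -m creep '[{"delta_pos":[0,0,0],"rot":[0,0,0],"jaw":29.9},{"delta_pos":[0,0,0],"rot":[0,0,0],"jaw":29.9},{"delta_pos":[0,0,0],"rot":[0,0,0],"jaw":29.9},{"delta_pos":[0,0,0],"rot":[0,0,0],"jaw":29.9},{"delta_pos":[0,0,0],"rot":[0,0,0],"jaw":29.9},{"delta_pos":[0,0,0],"rot":[0,0,0],"jaw":30},{"delta_pos":[0,0,0],"rot":[0,0,0],"jaw":30},{"delta_pos":[0,0,0],"rot":[0,0,0],"jaw":30},{"delta_pos":[0,0,0],"rot":[0,0,0],"jaw":30},{"delta_pos":[0,0,0],"rot":[0,0,0],"jaw":30}]'
python3 m.py
```

```text
clock: 11.45
position: [425.2, 305.5, 11.0]
ee_rot: [0.456, 0.54, -0.54, -0.456]
contact_force: [-0.2, 0.9, -1.4]
gripper_width: 30.1
t 11.45 p [425.2 305.5  11. ] rail [-0.3 66.  11. ] F [-0.2  0.9 -1.4] w 30.09
[[-0.167, 0.0, -0.986], [0.986, 0.0, -0.167], [0.0, -1.0, -0.0]]
[ 0.12483913  0.03722136 -0.02080761]
[[235, 226, 55, 36, 958]] [[264.4, 245.0]]
```

```bash
python3 -m creep '[{"delta_pos":[-2,-4,0],"rot":[0,0,0],"jaw":29.9},{"delta_pos":[-2,-4,0],"rot":[0,0,0],"jaw":29.9},{"delta_pos":[-2.5,-4.4,0],"rot":[0,0,0],"jaw":29.9},{"delta_pos":[-2.5,-4.4,0],"rot":[0,0,0],"jaw":29.9},{"delta_pos":[-2.8,-4.2,0],"rot":[0,0,0],"jaw":29.9},{"delta_pos":[-2.9,-4.1,0],"rot":[0,0,0],"jaw":29.9},{"delta_pos":[-3.2,-3.9,0],"rot":[0,0,0],"jaw":29.9},{"delta_pos":[-3.2,-3.9,0],"rot":[0,0,0],"jaw":29.9},{"delta_pos":[0,0,0],"rot":[0,0,0],"jaw":29.9},{"delta_pos":[0,0,0],"rot":[0,0,0],"jaw":29.9}]'
python3 m.py; python3 -c "
import cv2;a=cv2.imread('pics/last.png');cv2.imwrite('pics/H.png',cv2.resize(a[180:290,190:340],(600,440),interpolation=2))"
```

```text
clock: 12.33
position: [428.9, 284.6, 44.2]
ee_rot: [0.456, 0.54, -0.54, -0.456]
contact_force: [1.3, -0.9, -2.7]
gripper_width: 30.4
t 12.33 p [428.9 284.6  44.2] rail [-0.3 44.8 44.2] F [ 1.3 -0.9 -2.7] w 30.4
[[-0.167, 0.0, -0.986], [0.986, 0.0, -0.167], [0.0, -1.0, -0.0]]
[0.18627307 0.06259352 0.02088521]
[[235, 231, 55, 31, 810], [257, 215, 28, 22, 333]] [[263.4, 248.2], [271.7, 225.1]]
```

View pics/H.png

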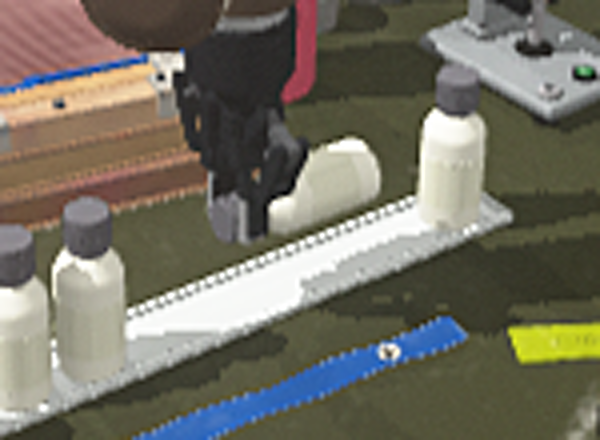

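```bash
python3 -m creep '[{"delta_pos":[0,7,0],"rot":[0,0,0],"jaw":29.9},{"delta_pos":[0,7,0],"rot":[0,0,0],"jaw":29.9},{"delta_pos":[0,6,0],"rot":[0,0,0],"jaw":30},{"delta_pos":[0,0,0],"rot":[0,0,0],"jaw":30.2},{"delta_pos":[0,0,0],"rot":[0,0,0],"jaw":30.2},{"delta_pos":[0,0,0],"rot":[0,0,0],"jaw":30.2},{"delta_pos":[0,0,0],"rot":[0,0,0],"jaw":30.4},{"delta_pos":[0,0,0],"rot":[0,0,0],"jaw":30.4},{"delta_pos":[0,0,0],"rot":[0,0,0],"jaw":30.4},{"delta_pos":[0,0,0],"rot":[0,0,0],"jaw":30.4}]'
python3 m.py
python3 -m creep '[{"delta_pos":[0,0,0],"rot":[0,0,0],"jaw":30.6},{"delta_pos":[0,0,0],"rot":[0,0,0],"jaw":30.6},{"delta_pos":[0,0,0],"rot":[0,0,0],"jaw":30.6},{"delta_pos":[0,0,0],"rot":[0,0,0],"jaw":30.6},{"delta_pos":[0,0,0],"rot":[0,0,0],"jaw":30.6},{"delta_pos":[0,0,0],"rot":[0,0,0],"jaw":30.8},{"delta_pos":[0,0,0],"rot":[0,0,0],"jaw":30.8},{"delta_pos":[0,0,0],"rot":[0,0,0],"jaw":30.8},{"delta_pos":[0,0,0],"rot":[0,0,0],"jaw":30.8},{"delta_pos":[0,0,0],"rot":[0,0,0],"jaw":30.8}]'
python3 m.py
```

```text
clock: 13.22
position: [428.9, 284.8, 24.2]
ee_rot: [0.456, 0.54, -0.54, -0.456]
contact_force: [0.1, 0.0, -2.8]
gripper_width: 30.4
t 13.22 p [428.9 284.8  24.2] rail [-0.3 45.  24.2] F [ 0.1  0.  -2.8] w 30.4
[[-0.167, 0.0, -0.986], [0.986, 0.0, -0.167], [0.0, -1.0, -0.0]]
[0.18568496 0.07161845 0.00975493]
[[235, 220, 55, 42, 1068], [250, 237, 1, 5, 5]] [[265.5, 243.5], [250.0, 239.0]]
clock: 14.1
position: [428.8, 284.7, 23.9]
ee_rot: [-0.456, -0.54, 0.54, 0.456]
contact_force: [0.0, 0.5, -1.7]
gripper_width: 30.5
t 14.1 p [428.8 284.7  23.9] rail [-0.4 44.9 23.9] F [ 0.   0.5 -1.7] w 30.49
[[-0.167, -0.0, -0.986], [0.986, 0.0, -0.167], [0.0, -1.0, 0.0]]
[ 0.13138309  0.054215   -0.02368472]
[[235, 221, 55, 41, 1073]] [[265.3, 243.6]]
```

```bash
python3 -m creep '[{"delta_pos":[0,0,0],"rot":[0,0,0],"jaw":31},{"delta_pos":[0,0,0],"rot":[0,0,0],"jaw":31},{"delta_pos":[0,0,0],"rot":[0,0,0],"jaw":31},{"delta_pos":[0,0,0],"rot":[0,0,0],"jaw":31},{"delta_pos":[0,0,0],"rot":[0,0,0],"jaw":31},{"delta_pos":[0,0,0],"rot":[0,0,0],"jaw":31.2},{"delta_pos":[0,0,0],"rot":[0,0,0],"jaw":31.2},{"delta_pos":[0,0,0],"rot":[0,0,0],"jaw":31.2},{"delta_pos":[0,0,0],"rot":[0,0,0],"jaw":31.2},{"delta_pos":[0,0,0],"rot":[0,0,0],"jaw":31.2}]'
python3 m.py
python3 -c "
import cv2;a=cv2.imread('pics/last.png');cv2.imwrite('pics/I.png',cv2.resize(a[180:290,190:340],(600,440),interpolation=2))"
```

```text
clock: 14.98
position: [428.8, 284.8, 24.0]
ee_rot: [0.456, 0.54, -0.54, -0.456]
contact_force: [0.2, 0.3, -1.1]
gripper_width: 31.1
t 14.98 p [428.8 284.8  24. ] rail [-0.3 44.9 24. ] F [ 0.2  0.3 -1.1] w 31.1
[[-0.167, 0.0, -0.986], [0.986, 0.0, -0.167], [0.0, -1.0, -0.0]]
[ 0.09429968  0.10924162 -0.00445319]
[[235, 230, 55, 32, 903]] [[263.7, 246.1]]
```

View pics/I.png

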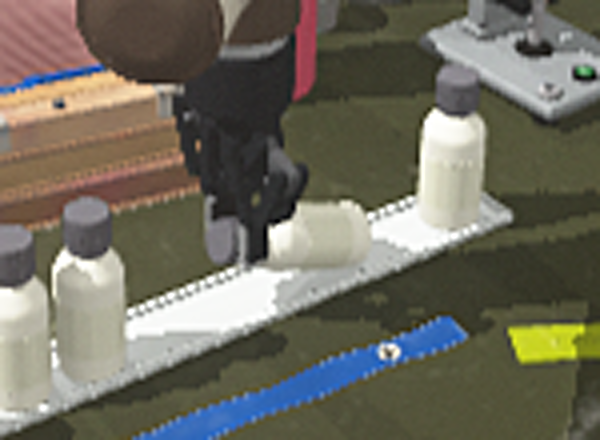

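```bash
python3 -m creep '[{"delta_pos":[-3.3,-5.1,0],"rot":[0,0,0],"jaw":31.2},{"delta_pos":[-3.3,-5,0],"rot":[0,0,0],"jaw":31.2},{"delta_pos":[-3.8,-4.7,0],"rot":[0,0,0],"jaw":31.2},{"delta_pos":[-3.8,-4.7,0],"rot":[0,0,0],"jaw":31.2},{"delta_pos":[-4.2,-4.3,0],"rot":[0,0,0],"jaw":31.2},{"delta_pos":[-4.3,-4.3,0],"rot":[0,0,0],"jaw":31.2},{"delta_pos":[-4.7,-3.8,0],"rot":[0,0,0],"jaw":31.2},{"delta_pos":[-4.7,-3.8,0],"rot":[0,0,0],"jaw":31.2},{"delta_pos":[-5,-3.3,0],"rot":[0,0,0],"jaw":31.2},{"delta_pos":[-5,-3.3,0],"rot":[0,0,0],"jaw":31.2}]'
python3 m.py
python3 -c "
import cv2;a=cv2.imread('pics/last.png');cv2.imwrite('pics/J.png',cv2.resize(a[180:290,190:340],(600,440),interpolation=2))"
```

```text
clock: 15.87
position: [435.8, 242.7, 66.5]
ee_rot: [-0.456, -0.54, 0.54, 0.456]
contact_force: [0.3, -0.7, -2.3]
gripper_width: 31.3
t 15.87 p [435.8 242.7  66.5] rail [-0.7  2.2 66.5] F [ 0.3 -0.7 -2.3] w 31.32
[[-0.167, -0.0, -0.986], [0.986, -0.0, -0.167], [0.0, -1.0, 0.0]]
[0.1055459  0.05986773 0.06472774]
[[235, 221, 55, 41, 905], [253, 218, 9, 8, 37]] [[263.9, 245.4], [256.9, 221.9]]
```

View pics/J.png

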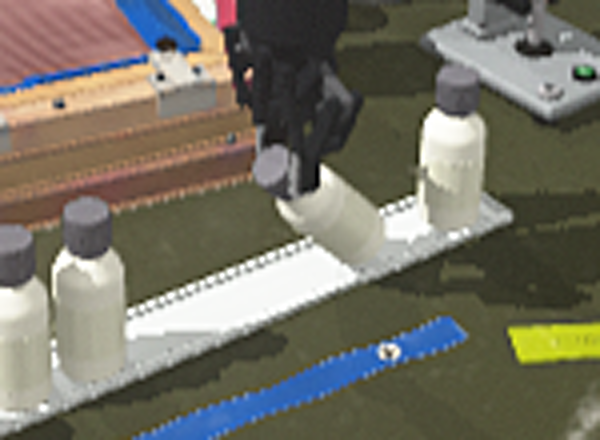

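```bash
python3 - <<'E'
from h import *
for y,z in((2,103),(-74,19),(-56,3),(-92,35)): print(y,z,(P("scene",O+u*y+[0,0,z])-[190,180])*4)
E
```

```text
2 103 [284.46205271 169.34216107]
-74 19 [363.99353529 233.49506612]
-56 3 [344.05885584 258.89188094]
-92 35 [383.8935801  208.14237589]
```

```bash
python3 -m creep '[{"delta_pos":[-5.4,-2.8,0],"rot":[0,0,0],"jaw":31.2},{"delta_pos":[-5.4,-2.7,0],"rot":[0,0,0],"jaw":31.2},{"delta_pos":[-5.6,-2.2,0],"rot":[0,0,0],"jaw":31.2},{"delta_pos":[-5.7,-2.1,0],"rot":[0,0,0],"jaw":31.2},{"delta_pos":[-5.8,-1.6,0],"rot":[0,0,0],"jaw":31.2},{"delta_pos":[-5.9,-1.5,0],"rot":[0,0,0],"jaw":31.2},{"delta_pos":[-6,-1,0],"rot":[0,0,0],"jaw":31.2},{"delta_pos":[-6,-0.9,0],"rot":[0,0,0],"jaw":31.2},{"delta_pos":[-6,-0.3,0],"rot":[0,0,0],"jaw":31.2},{"delta_pos":[-6,-0.3,0],"rot":[0,0,0],"jaw":31.2}]'
python3 m.py
python3 - <<'E'
from h import *
for d in arm.masks_of("scene","fallen_foot"): 
    q=cv2.minAreaRect(cv2.findNonZero(d["pixels"].astype(np.uint8)));print(d["p"],d["location"],q)
E
```

```text
clock: 16.75
position: [445.7, 185.8, 81.7]
ee_rot: [0.456, 0.54, -0.54, -0.456]
contact_force: [0.4, 0.3, -2.8]
gripper_width: 31.4
t 16.75 p [445.7 185.8  81.7] rail [ -0.8 -55.5  81.7] F [ 0.4  0.3 -2.8] w 31.37
[[-0.167, 0.0, -0.986], [0.986, 0.0, -0.167], [0.0, -1.0, -0.0]]
[ 0.20478212  0.05857716 -0.02967901]
[[235, 233, 55, 29, 783], [274, 215, 16, 12, 112]] [[262.6, 248.7], [283.2, 221.3]]
0.74 [282.7, 221.4] ((283.4878234863281, 221.1097412109375), (37.63787841796875, 16.86676788330078), 51.34019088745117)
```

```bash
python3 -m creep '[{"delta_pos":[0,0,0],"rot":[0,0,0],"jaw":31.4},{"delta_pos":[0,0,0],"rot":[0,0,0],"jaw":31.4},{"delta_pos":[0,0,0],"rot":[0,0,0],"jaw":31.4},{"delta_pos":[0,0,0],"rot":[0,0,0],"jaw":31.4},{"delta_pos":[0,0,0],"rot":[0,0,0],"jaw":31.4},{"delta_pos":[0,0,0],"rot":[0,0,0],"jaw":31.5},{"delta_pos":[0,0,0],"rot":[0,0,0],"jaw":31.5},{"delta_pos":[0,0,0],"rot":[0,0,0],"jaw":31.5},{"delta_pos":[0,0,0],"rot":[0,0,0],"jaw":31.5},{"delta_pos":[0,0,0],"rot":[0,0,0],"jaw":31.5}]'
cat >>m.py <<'E'
for d in arm.masks_of("scene","fallen_foot"): 
    q=cv2.minAreaRect(cv2.findNonZero(d["pixels"].astype(np.uint8)));print(d["p"],d["location"],np.round(q[0]),np.round(q[1],1),round(q[2]),"colrange",np.where(d["pixels"].any(0))[0][[0,-1]],"rows",np.where(d["pixels"].any(1))[0][[0,-1]])
E
python3 m.py
```

```text
clock: 17.68
position: [445.5, 186.2, 81.6]
ee_rot: [-0.456, -0.54, 0.54, 0.456]
contact_force: [-0.4, -0.5, -2.0]
gripper_width: 31.5
t 17.68 p [445.5 186.2  81.6] rail [ -1.  -55.   81.6] F [-0.4 -0.5 -2. ] w 31.49
[[-0.167, -0.0, -0.986], [0.986, -0.0, -0.167], [-0.0, -1.0, 0.0]]
[ 0.04443168 -0.03738714  0.01046955]
[[235, 217, 55, 45, 923], [279, 215, 1, 3, 3]] [[265.2, 244.3], [279.0, 216.0]]
0.89 [280.4, 227.8] [280. 224.] [39.  16.2] 67 colrange [270 293] rows [206 242]
```

```bash
python3 -m creep '[{"delta_pos":[0,0,0],"rot":[0,0,0],"jaw":31.6},{"delta_pos":[0,0,0],"rot":[0,0,0],"jaw":31.6},{"delta_pos":[0,0,0],"rot":[0,0,0],"jaw":31.6},{"delta_pos":[0,0,0],"rot":[0,0,0],"jaw":31.6},{"delta_pos":[0,0,0],"rot":[0,0,0],"jaw":31.6},{"delta_pos":[0,0,0],"rot":[0,0,0],"jaw":31.6},{"delta_pos":[0,0,0],"rot":[0,0,0],"jaw":31.7},{"delta_pos":[0,0,0],"rot":[0,0,0],"jaw":31.7},{"delta_pos":[0,0,0],"rot":[0,0,0],"jaw":31.7},{"delta_pos":[0,0,0],"rot":[0,0,0],"jaw":31.7}]'
python3 m.py
python3 - <<'E'
from h import *
for th in(70,75,80,85,90):
    c=O+u*-55+[0,0,118];t=np.radians(th);f=c-113*(np.cos(t)*u+[0,0,np.sin(t)]);a=P("scene",f)-P("scene",c);print(th,np.degrees(np.arctan2(a[1],a[0])))
E
```

```text
clock: 18.62
position: [445.5, 186.2, 81.6]
ee_rot: [0.456, 0.54, -0.54, -0.456]
contact_force: [0.6, 0.3, -2.7]
gripper_width: 31.8
t 18.62 p [445.5 186.2  81.6] rail [ -0.9 -55.   81.6] F [ 0.6  0.3 -2.7] w 31.8
[[-0.167, 0.0, -0.986], [0.986, 0.0, -0.167], [-0.0, -1.0, -0.0]]
[-0.00827275 -0.05578073 -0.00830297]
[[235, 218, 55, 44, 976], [279, 215, 1, 3, 3]] [[265.6, 243.8], [279.0, 216.0]]
0.95 [276.1, 229.7] [278. 225.] [39.5 16.9] 81 colrange [270 289] rows [206 245]
70 71.71173691072889
75 77.55143407116175
80 82.97950035873731
85 88.02452258788746
90 92.72423371130363
```

```bash
python3 -m creep '[{"delta_pos":[0,0,0],"rot":[0,0,0],"jaw":31.8},{"delta_pos":[0,0,0],"rot":[0,0,0],"jaw":31.8},{"delta_pos":[0,0,0],"rot":[0,0,0],"jaw":31.8},{"delta_pos":[0,0,0],"rot":[0,0,0],"jaw":31.8},{"delta_pos":[0,1,0],"rot":[0,0,0],"jaw":31.7},{"delta_pos":[0,1,0],"rot":[0,0,0],"jaw":31.7},{"delta_pos":[0,1,0],"rot":[0,0,0],"jaw":31.7},{"delta_pos":[0,1,0],"rot":[0,0,0],"jaw":31.7},{"delta_pos":[0,0,0],"rot":[0,0,0],"jaw":31.7},{"delta_pos":[0,0,0],"rot":[0,0,0],"jaw":31.7}]'
python3 m.py
```

```text
clock: 19.55
position: [447.2, 187.4, 79.5]
ee_rot: [0.457, 0.542, -0.539, -0.455]
contact_force: [-0.1, -0.4, 7.7]
gripper_width: 32.0
t 19.55 p [447.2 187.4  79.5] rail [  1.  -54.2  79.5] F [-0.1 -0.4  7.7] w 31.99
[[-0.168, 0.004, -0.986], [0.986, 0.002, -0.168], [0.001, -1.0, -0.004]]
[ 0.08509334  0.26149244 -0.04054117]
[[235, 218, 55, 44, 970], [279, 215, 1, 1, 1]] [[265.5, 243.8], [279.0, 215.0]]
0.66 [277.2, 227.8] [278. 225.] [39.2 16.6] 80 colrange [270 289] rows [206 244]
```

```bash
python3 -m creep '[{"delta_pos":[0,-1.5,0],"rot":[0,0,0],"jaw":31.8},{"delta_pos":[-2.5,0,0],"rot":[0,0,0],"jaw":31.8},{"delta_pos":[-2.5,0,0],"rot":[0,0,0],"jaw":31.8},{"delta_pos":[-2.5,0,0],"rot":[0,0,0],"jaw":31.8},{"delta_pos":[-2.5,0,0],"rot":[0,0,0],"jaw":31.8},{"delta_pos":[-2.5,0,0],"rot":[0,0,0],"jaw":31.8},{"delta_pos":[-2.5,0.5,0],"rot":[0,0,0],"jaw":31.8},{"delta_pos":[0,0,0],"rot":[0,0,0],"jaw":31.8},{"delta_pos":[0,0,0],"rot":[0,0,0],"jaw":31.8},{"delta_pos":[0,0,0],"rot":[0,0,0],"jaw":31.8}]'
python3 m.py;python3 -c "
import cv2;a=cv2.imread('pics/last.png');cv2.imwrite('pics/K.png',cv2.resize(a[170:270,230:330],(600,600),interpolation=2))"
```

```text
clock: 20.48
position: [448.1, 171.4, 78.7]
ee_rot: [0.456, 0.54, -0.54, -0.456]
contact_force: [-0.4, -0.5, 2.9]
gripper_width: 31.5
t 20.48 p [448.1 171.4  78.7] rail [ -0.9 -70.1  78.7] F [-0.4 -0.5  2.9] w 31.53
[[-0.167, 0.0, -0.986], [0.986, -0.0, -0.167], [-0.0, -1.0, -0.0]]
[-0.11001783 -0.24816759 -0.03056442]
[[235, 217, 55, 45, 1000], [283, 215, 1, 2, 2]] [[266.3, 243.4], [283.0, 215.5]]
0.89 [278.6, 228.2] [280. 226.] [39. 17.] 90 colrange [272 289] rows [206 245]
```

View pics/K.png

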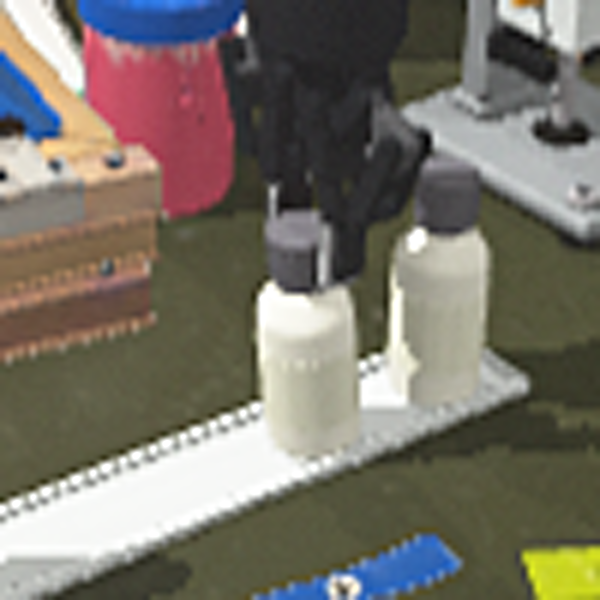

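```bash
python3 -m creep '[{"delta_pos":[0,0,0],"rot":[0,0,0],"jaw":34},{"delta_pos":[0,0,0],"rot":[0,0,0],"jaw":37},{"delta_pos":[0,0,0],"rot":[0,0,0],"jaw":45},{"delta_pos":[0,0,0],"rot":[0,0,0],"jaw":60},{"delta_pos":[0,0,0],"rot":[0,0,0],"jaw":60},{"delta_pos":[0,-5,0],"rot":[0,0,0],"jaw":60},{"delta_pos":[0,-20,0],"rot":[0,0,0],"jaw":60},{"delta_pos":[0,-41,0],"rot":[0,0,0],"jaw":60},{"delta_pos":[0,-41,0],"rot":[0,0,0],"jaw":60},{"delta_pos":[0,-41,0],"rot":[0,0,0],"jaw":60}]'
python3 m.py
python3 - <<'E'
from h import *
a=arm.get_image("top")[:,:,::-1].copy();cv2.imwrite("pics/top5.png",a)
a=arm.get_image("scene")
for d in arm.masks_of("scene","bottle_right_mid"):
    q=cv2.minAreaRect(cv2.findNonZero(d["pixels"].astype(np.uint8)));print("R",d["p"],d["location"],q)
D((629.2,-93.6,240))
E
```

```text
clock: 21.42
position: [447.5, 171.0, 228.6]
ee_rot: [-0.456, -0.54, 0.54, 0.456]
contact_force: [1.7, 0.8, -0.3]
gripper_width: 60.2
t 21.42 p [447.5 171.  228.6] rail [ -1.6 -70.4 228.6] F [ 1.7  0.8 -0.3] w 60.2
[[-0.167, -0.001, -0.986], [0.986, -0.001, -0.167], [-0.0, -1.0, 0.001]]
[ 0.1668174  -0.1166659   0.01038649]
[[235, 216, 55, 46, 1045]] [[267.2, 243.0]]
0.86 [282.5, 228.9] [282. 224.] [41. 16.] 90 colrange [274 290] rows [204 245]
R 0.71 [305.2, 218.4] ((302.5827941894531, 215.5069122314453), (14.699050903320312, 41.439693450927734), 4.763641834259033)
t 21.67 p [447.5 171.3 226.6] rail [ -1.6 -70.1 226.6] F [ 0.1 -0.3 -0.8] w 59.63
[[-0.167, -0.0, -0.986], [0.986, 0.001, -0.167], [0.001, -1.0, 0.0]]
tool delta [-291.5  -13.7 -135. ]
```

```bash
python3 -m creep '[{"delta_pos":[-36.4,-1.7,-16.9],"rot":[0,0,0],"jaw":50},{"delta_pos":[-36.4,-1.7,-16.9],"rot":[0,0,0],"jaw":50},{"delta_pos":[-36.4,-1.7,-16.9],"rot":[0,0,0],"jaw":50},{"delta_pos":[-36.4,-1.7,-16.9],"rot":[0,0,0],"jaw":50},{"delta_pos":[-36.4,-1.7,-16.9],"rot":[0,0,0],"jaw":50},{"delta_pos":[-36.4,-1.7,-16.9],"rot":[0,0,0],"jaw":50},{"delta_pos":[-36.4,-1.7,-16.9],"rot":[0,0,0],"jaw":50},{"delta_pos":[-36.4,-1.7,-16.9],"rot":[0,0,0],"jaw":50},{"delta_pos":[0,0,0],"rot":[0,0,0],"jaw":50},{"delta_pos":[0,0,0],"rot":[0,0,0],"jaw":50}]'
python3 - <<'E'
from h import *
D((629.2,-93.6,165))
b=arm.get_image("top")[:,:,::-1].copy();a=arm.get_image("scene")[:,:,::-1].copy();cv2.imwrite("pics/scene6.png",a)
g=cv2.cvtColor(b,cv2.COLOR_BGR2GRAY)
# fallen bottle + neighbours caps now in top view
for y in(-70,-160,160,220): print(y,np.round(P("top",O+u*y+[0,0,129])))
x0,y0=290,120
c=cv2.resize(a[y0:y0+80,x0:x0+80],(400,400),interpolation=2)
t=cv2.resize(b[170:240,170:340],(400,165),interpolation=2)
im=np.zeros((400,800,3),np.uint8);im[:,:400]=c;im[:165,400:]=t;cv2.imwrite("pics/L.png",im)
print(P("scene",(629.2,-93.6,188)),P("scene",(629.2,-93.6,202.5)),P("scene",(629.2,-93.6,162)))
for n in("rod_grip","bore_top"):print(n,arm.find_in("scene",n))
E
```

```text
clock: 22.5
position: [629.6, -95.1, 236.6]
ee_rot: [-0.456, -0.538, 0.541, 0.459]
contact_force: [-0.4, 1.3, 0.5]
gripper_width: 50.4
t 22.5 p [629.6 -95.1 236.6] rail [ 131.8 -364.   236.6] F [-0.4  1.3  0.5] w 50.42
[[-0.164, -0.006, -0.987], [0.987, -0.0, -0.164], [0.001, -1.0, 0.006]]
tool delta [ 1.5 71.6 -0.2]
-70 [286. 204.]
-160 [317. 198.]
160 [205. 218.]
220 [184. 222.]
[327.30142234 149.66655036] [327.70701089 145.62560276] [326.58325924 156.82173114]
rod_grip [{'location': [324.5, 161.2], 'p': 0.75}]
bore_top [{'location': [320.5, 185.6], 'p': 0.97}]
```

View pics/L.png

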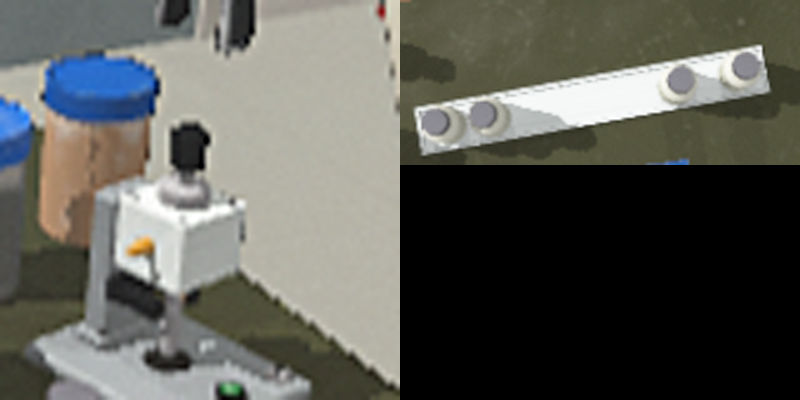

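```bash
python3 - <<'E'
from h import *
from scipy.optimize import least_squares
def blob(f,x0,x1,y0,y1,th):
    g=cv2.imread(f,0);m=np.zeros_like(g);m[y0:y1,x0:x1]=g[y0:y1,x0:x1]<th
    n,l,st,ce=cv2.connectedComponentsWithStats(m);i=1+np.argmax(st[1:,4]);print(st[i],ce[i]);return ce[i]
a=blob("pics/scene6.png",320,337,142,156,50);b=blob("pics/top0.png",374,396,124,145,50)
# top: project model: mean of knob silhouette centre (points z 173.5..202.5)
f=lambda q:np.r_[P("scene",(q[0],q[1],188))-a,(P("top",(q[0],q[1],199))-b)]
r=least_squares(f,[629,-93]);print(r.x,r.fun)
E
```

```text
[324 145   8   9  59] [327.3220339  149.06779661]
[380 131   9   9  62] [384.         134.85483871]
[629.36139109 -93.29605509] [-0.12488071  0.59517873  0.16450098 -0.13595853]
```

```bash
python3 -m creep '[{"delta_pos":[1.7,0,0],"rot":[0.006,0,0],"jaw":50},{"delta_pos":[0,20,0],"rot":[0,0,0],"jaw":50},{"delta_pos":[0,20,0],"rot":[0,0,0],"jaw":45},{"delta_pos":[0,20,0],"rot":[0,0,0],"jaw":40},{"delta_pos":[0,14,0],"rot":[0,0,0],"jaw":40},{"delta_pos":[0,8,0],"rot":[0,0,0],"jaw":36},{"delta_pos":[0,2,0],"rot":[0,0,0],"jaw":34},{"delta_pos":[0,0,0],"rot":[0,0,0],"jaw":30},{"delta_pos":[0,0,0],"rot":[0,0,0],"jaw":28},{"delta_pos":[0,0,0],"rot":[0,0,0],"jaw":27}]'
python3 - <<'E'
from h import *
D((629.4,-93.3,152));print(arm.read_state()['wrist_torque'])
a=arm.get_image("scene")[:,:,::-1].copy();cv2.imwrite("pics/scene7.png",a)
g=cv2.imread("pics/scene7.png",0)
print(g[138:172,315:342].tolist().__str__().replace("], [","\n"))
E
```

```text
clock: 23.53
position: [630.0, -91.3, 157.7]
ee_rot: [-0.456, -0.539, 0.541, 0.457]
contact_force: [0.0, 0.3, -0.4]
gripper_width: 27.1
t 23.53 p [630.  -91.3 157.7] rail [ 132.8 -360.3  157.7] F [ 0.   0.3 -0.4] w 27.12
[[-0.168, -0.003, -0.986], [0.986, -0.001, -0.168], [-0.0, -1.0, 0.003]]
tool delta [-1.9  5.7  0.9]
[ 0.02095924  0.01304619 -0.01922953]
[[98, 106, 108, 90, 81, 53, 54, 46, 37, 40, 38, 38, 120, 209, 63, 43, 35, 136, 51, 37, 39, 39, 42, 47, 42, 33, 13
77, 80, 79, 60, 59, 49, 124, 136, 49, 38, 41, 32, 8, 209, 64, 41, 39, 31, 40, 39, 42, 41, 43, 47, 40, 27, 140
55, 55, 57, 62, 57, 43, 152, 125, 44, 36, 36, 31, 7, 204, 67, 43, 44, 42, 42, 42, 40, 40, 43, 38, 28, 7, 191
59, 59, 58, 57, 55, 43, 154, 75, 36, 39, 37, 26, 147, 205, 55, 40, 44, 45, 40, 37, 30, 25, 24, 13, 142, 138, 184
58, 57, 54, 53, 73, 47, 149, 76, 33, 36, 39, 20, 203, 140, 135, 61, 39, 38, 42, 28, 152, 153, 144, 140, 187, 184, 179
50, 55, 78, 85, 101, 156, 181, 65, 35, 36, 36, 23, 208, 65, 172, 101, 38, 38, 39, 22, 199, 193, 189, 187, 181, 178, 177
111, 111, 123, 119, 111, 125, 196, 55, 31, 40, 37, 25, 1
[... 2885 characters left out ...]
, 162, 165, 110, 183, 181, 179
215, 215, 197, 202, 202, 208, 209, 213, 214, 216, 216, 196, 156, 155, 158, 159, 159, 158, 159, 160, 162, 161, 165, 82, 177, 178, 177
216, 217, 196, 184, 165, 168, 215, 216, 214, 214, 216, 191, 155, 157, 157, 159, 159, 161, 159, 160, 159, 161, 163, 143, 177, 178, 177
198, 184, 177, 154, 128, 114, 217, 217, 215, 211, 219, 180, 157, 156, 159, 157, 159, 158, 161, 159, 161, 162, 161, 182, 179, 177, 179
180, 132, 107, 115, 103, 96, 220, 217, 211, 215, 219, 174, 155, 157, 160, 158, 159, 161, 161, 160, 162, 159, 160, 177, 178, 179, 178
208, 182, 175, 192, 120, 106, 219, 217, 214, 214, 219, 177, 158, 159, 160, 161, 163, 159, 162, 161, 161, 160, 160, 180, 177, 177, 178]]
```

```bash
python3 -m creep '[{"delta_pos":[-1.5,1.5,0.5],"rot":[0.003,0,0],"jaw":27},{"delta_pos":[0,1.5,0],"rot":[0,0,0],"jaw":26},{"delta_pos":[0,0,0],"rot":[0,0,0],"jaw":25.5},{"delta_pos":[0,0,0],"rot":[0,0,0],"jaw":25},{"delta_pos":[0,0,0],"rot":[0,0,0],"jaw":24.7},{"delta_pos":[0,0,0],"rot":[0,0,0],"jaw":24.4},{"delta_pos":[0,0,0],"rot":[0,0,0],"jaw":24.2},{"delta_pos":[0,0,0],"rot":[0,0,0],"jaw":24},{"delta_pos":[0,0,0],"rot":[0,0,0],"jaw":24},{"delta_pos":[0,0,0],"rot":[0,0,0],"jaw":24}]'
python3 - <<'E'
from h import *
p,R=S();s=arm.read_state();print(s['wrist_torque'],"F tool",np.round(R.inv().apply(s["contact_force"]),2))
E
```

```text
clock: 24.42
position: [629.8, -93.0, 153.8]
ee_rot: [-0.455, -0.538, 0.542, 0.458]
contact_force: [4.1, -0.1, 2.8]
gripper_width: 23.7
t 24.42 p [629.8 -93.  153.8] rail [ 132.3 -361.9  153.8] F [ 4.1 -0.1  2.8] w 23.75
[[-0.167, -0.007, -0.986], [0.986, -0.002, -0.167], [-0.0, -1.0, 0.007]]
[ 0.08415581 -1.1591827   0.01227029] F tool [-0.84 -2.83 -4.03]
```

```bash
python3 -m creep '[{"delta_pos":[0,0,-0.3],"rot":[0,0,0],"jaw":24},{"delta_pos":[0,0,-0.3],"rot":[0,0,0],"jaw":24},{"delta_pos":[0,0,-0.2],"rot":[0,0,0],"jaw":24},{"delta_pos":[0,0,0],"rot":[0,0,0],"jaw":24},{"delta_pos":[0,0,0],"rot":[0,0,0],"jaw":23.8},{"delta_pos":[0,0,0],"rot":[0,0,0],"jaw":23.6},{"delta_pos":[0,0,0],"rot":[0,0,0],"jaw":23.4},{"delta_pos":[0,0,0],"rot":[0,0,0],"jaw":23.2},{"delta_pos":[0,0,0],"rot":[0,0,0],"jaw":23},{"delta_pos":[0,0,0],"rot":[0,0,0],"jaw":23}]'
python3 - <<'E'
from h import *
p,R=S();s=arm.read_state();print(s['wrist_torque'],"F tool",np.round(R.inv().apply(s["contact_force"]),2))
E
```

```text
clock: 25.25
position: [630.0, -92.8, 153.3]
ee_rot: [-0.454, -0.538, 0.542, 0.458]
contact_force: [3.0, 0.3, 3.0]
gripper_width: 23.4
t 25.25 p [630.  -92.8 153.3] rail [ 132.5 -361.8  153.3] F [3.  0.3 3. ] w 23.39
[[-0.167, -0.008, -0.986], [0.986, -0.001, -0.167], [-0.0, -1.0, 0.008]]
[ 0.11377083 -1.24087781  0.01271438] F tool [-0.22 -3.07 -3.02]
```

```bash
python3 -m creep '[{"delta_pos":[0,0,-0.1],"rot":[-0.002,0,0],"jaw":23},{"delta_pos":[0,0,-0.1],"rot":[-0.002,0,0],"jaw":23},{"delta_pos":[0,0,-0.1],"rot":[-0.002,0,0],"jaw":23},{"delta_pos":[0,0,-0.1],"rot":[-0.002,0,0],"jaw":23},{"delta_pos":[0,0,-0.1],"rot":[-0.001,0,0],"jaw":23},{"delta_pos":[0,-0.3,0],"rot":[0,0,0],"jaw":23},{"delta_pos":[0,0,0],"rot":[0,0,0],"jaw":22.7},{"delta_pos":[0,0,0],"rot":[0,0,0],"jaw":22.7},{"delta_pos":[0,0,0],"rot":[0,0,0],"jaw":22.5},{"delta_pos":[0,0,0],"rot":[0,0,0],"jaw":22.5}]'
cat >f.py <<'E'
from h import *
p,R=S();s=arm.read_state();print(np.round(s['wrist_torque'],2),"F tool",np.round(R.inv().apply(s["contact_force"]),2))
E
python3 f.py
```

```text
clock: 26.08
position: [630.1, -92.9, 153.5]
ee_rot: [-0.456, -0.54, 0.54, 0.456]
contact_force: [2.7, 0.6, 3.6]
gripper_width: 23.2
t 26.08 p [630.1 -92.9 153.5] rail [ 132.6 -361.8  153.5] F [2.7 0.6 3.6] w 23.23
[[-0.167, -0.0, -0.986], [0.986, -0.0, -0.167], [0.0, -1.0, 0.0]]
[ 0.11 -0.84  0.05] F tool [ 0.18 -3.6  -2.75]
```

```bash
python3 -m creep '[{"delta_pos":[0,0,-0.3],"rot":[0,0,0],"jaw":22},{"delta_pos":[0,0,-0.3],"rot":[0,0,0],"jaw":22},{"delta_pos":[0,0,-0.2],"rot":[0,0,0],"jaw":22},{"delta_pos":[0,0,0],"rot":[0,0,0],"jaw":22},{"delta_pos":[0,-1,0],"rot":[0,0,0],"jaw":21.5},{"delta_pos":[0,-1,0],"rot":[0,0,0],"jaw":21.5},{"delta_pos":[0,-1,0],"rot":[0,0,0],"jaw":21.5},{"delta_pos":[0,-2,0],"rot":[0,0,0],"jaw":21.5},{"delta_pos":[0,0,0],"rot":[0,0,0],"jaw":21.5},{"delta_pos":[0,0,0],"rot":[0,0,0],"jaw":21.5}]'
python3 f.py
```

```text
clock: 26.92
position: [630.0, -92.6, 157.7]
ee_rot: [-0.455, -0.54, 0.541, 0.457]
contact_force: [0.8, 0.8, -2.3]
gripper_width: 22.7
t 26.92 p [630.  -92.6 157.7] rail [ 132.6 -361.6  157.7] F [ 0.8  0.8 -2.3] w 22.75
[[-0.167, -0.003, -0.986], [0.986, 0.0, -0.167], [0.001, -1.0, 0.003]]
[-0.05 -0.38 -0.  ] F tool [ 0.64  2.26 -0.88]
```

```bash
python3 -m creep '[{"delta_pos":[0,0,0],"rot":[0,0,0],"jaw":21},{"delta_pos":[0,-2,0],"rot":[0,0,0],"jaw":21},{"delta_pos":[0,-4,0],"rot":[0,0,0],"jaw":21},{"delta_pos":[0,-4,0],"rot":[0,0,0],"jaw":21},{"delta_pos":[0,-5,0],"rot":[0,0,0],"jaw":21},{"delta_pos":[0,-5,0],"rot":[0,0,0],"jaw":21},{"delta_pos":[0,-5,0],"rot":[0,0,0],"jaw":21},{"delta_pos":[0,-3,0],"rot":[0,0,0],"jaw":21},{"delta_pos":[0,-2,0],"rot":[0,0,0],"jaw":21},{"delta_pos":[0,0,0],"rot":[0,0,0],"jaw":21}]'
python3 f.py
```

```text
clock: 27.75
position: [631.1, -92.7, 189.1]
ee_rot: [0.456, 0.54, -0.54, -0.456]
contact_force: [-1.2, 0.5, -1.3]
gripper_width: 21.9
t 27.75 p [631.1 -92.7 189.1] rail [ 133.6 -361.9  189.1] F [-1.2  0.5 -1.3] w 21.9
[[-0.167, 0.001, -0.986], [0.986, 0.0, -0.167], [-0.0, -1.0, -0.001]]
[-0.01  0.02  0.  ] F tool [0.69 1.3  1.11]
```

```bash
python3 -m creep '[{"delta_pos":[0,-2,0.4],"rot":[0,0,0],"jaw":21},{"delta_pos":[0,-4,0],"rot":[0,0,0],"jaw":21},{"delta_pos":[0,-5,0],"rot":[0,0,0],"jaw":21},{"delta_pos":[0,-5,0],"rot":[0,0,0],"jaw":21},{"delta_pos":[0,-5,0],"rot":[0,0,0],"jaw":21},{"delta_pos":[0,-4,0],"rot":[0,0,0],"jaw":21},{"delta_pos":[0,-2,0],"rot":[0,0,0],"jaw":21},{"delta_pos":[0,-1,0],"rot":[0,0,0],"jaw":21},{"delta_pos":[0,0,0],"rot":[0,0,0],"jaw":21},{"delta_pos":[0,0,0],"rot":[0,0,0],"jaw":21}]'
python3 f.py
python3 - <<'E'
from h import *
a=arm.get_image("scene")[:,:,::-1].copy();cv2.imwrite("pics/scene8.png",a);g=cv2.imread("pics/scene8.png",0)
b=np.array([629.4,-93.3,0])
# sample along rod axis +-2 px
for z in range(235,140,-3):
    q=P("scene",b+[0,0,z]);i=int(round(q[1]));j=int(round(q[0]));print(z,i,j,g[i,j-7:j+8].tolist())
E
```

```text
clock: 28.58
position: [630.5, -92.7, 216.3]
ee_rot: [-0.456, -0.54, 0.54, 0.456]
contact_force: [-0.8, -0.3, -2.3]
gripper_width: 22.3
t 28.58 p [630.5 -92.7 216.3] rail [ 133.1 -361.8  216.3] F [-0.8 -0.3 -2.3] w 22.26
[[-0.167, -0.0, -0.986], [0.986, 0.0, -0.167], [0.0, -1.0, 0.0]]
[-0.02 -0.02 -0.01] F tool [-0.13  2.29  0.88]
235 136 329 [182, 186, 184, 193, 156, 44, 26, 28, 58, 63, 148, 186, 183, 179, 174]
232 137 328 [28, 189, 184, 179, 165, 210, 150, 83, 83, 89, 135, 185, 182, 179, 176]
229 138 328 [12, 187, 166, 199, 190, 214, 182, 124, 111, 119, 163, 155, 181, 178, 177]
226 139 328 [142, 190, 138, 210, 216, 218, 193, 146, 106, 112, 118, 117, 147, 178, 175]
223 140 328 [191, 191, 150, 179, 204, 218, 214, 190, 176, 179, 177, 182, 137, 179, 179]
220 141 328 [189, 187, 165, 158, 166, 172, 177, 184, 183, 174, 161, 164, 125, 180, 179]
217 142 328 [182, 186, 110, 153, 148, 140, 136, 121, 133, 122, 106, 104, 73, 180, 179]
214 142 328 [182, 186, 110, 153, 148, 140, 136, 121, 133, 122, 106, 104, 73, 180, 179]
211 143 328 [185, 183, 140, 171, 125, 146, 137, 112, 116, 105, 103, 102, 14
[... 1308 characters left out ...]
5, 178]
163 157 327 [234, 251, 251, 255, 246, 146, 142, 119, 79, 255, 252, 247, 207, 178, 178]
160 157 326 [238, 234, 251, 251, 255, 246, 146, 142, 119, 79, 255, 252, 247, 207, 178]
157 158 326 [250, 249, 248, 248, 255, 195, 77, 84, 72, 61, 255, 239, 235, 199, 182]
154 159 326 [248, 247, 247, 248, 252, 169, 36, 24, 16, 49, 232, 177, 170, 171, 175]
151 160 326 [248, 247, 247, 248, 251, 237, 149, 82, 102, 145, 230, 231, 238, 239, 240]
148 161 326 [246, 250, 248, 248, 250, 252, 246, 243, 236, 237, 248, 244, 247, 248, 254]
145 161 326 [246, 250, 248, 248, 250, 252, 246, 243, 236, 237, 248, 244, 247, 248, 254]
142 162 326 [229, 239, 243, 249, 249, 250, 252, 255, 252, 251, 244, 244, 247, 249, 241]
```

```bash
python3 -m creep '[{"delta_pos":[0,-1,0.3],"rot":[0,0,0],"jaw":21},{"delta_pos":[0,-1,0],"rot":[0,0,0],"jaw":21},{"delta_pos":[0,-0.5,0],"rot":[0,0,0],"jaw":21},{"delta_pos":[0,0,0],"rot":[0,0,0],"jaw":21},{"delta_pos":[0,0,0],"rot":[0,0,0],"jaw":21},{"delta_pos":[0,0,0],"rot":[0,0,0],"jaw":21},{"delta_pos":[0,0,0],"rot":[0,0,0],"jaw":21},{"delta_pos":[0,0,0],"rot":[0,0,0],"jaw":21},{"delta_pos":[0,0,0],"rot":[0,0,0],"jaw":21},{"delta_pos":[0,0,0],"rot":[0,0,0],"jaw":21}]'
python3 f.py
python3 - <<'E'
from h import *
a=arm.get_image("scene")[:,:,::-1].copy();cv2.imwrite("pics/scene9.png",a);g=cv2.imread("pics/scene9.png",0)
for i in range(154,163): print(i,g[i,320:335].tolist())
for d in arm.masks_of("scene","fallen_foot"):
    q=cv2.minAreaRect(cv2.findNonZero(d["pixels"].astype(np.uint8)));print(round(d["p"],2),d["location"],np.round(q[1],1),round(q[2]))
print("change vs post-release", [int(cv2.absdiff(a,cv2.imread("pics/scene6.png"))[195:260,170:312].max(2).__gt__(50).sum())])
E
```

```text
clock: 29.47
position: [630.3, -92.8, 219.0]
ee_rot: [-0.456, -0.54, 0.54, 0.456]
contact_force: [0.7, -0.6, -2.9]
gripper_width: 21.8
t 29.47 p [630.3 -92.8 219. ] rail [ 132.9 -361.8  219. ] F [ 0.7 -0.6 -2.9] w 21.85
[[-0.167, -0.0, -0.986], [0.986, -0.0, -0.167], [-0.0, -1.0, 0.0]]
[ 0.02 -0.05  0.03] F tool [-0.69  2.85 -0.63]
154 [181, 177, 176, 177, 177, 179, 144, 122, 101, 178, 180, 179, 178, 178, 177]
155 [177, 171, 168, 136, 247, 191, 144, 118, 98, 178, 174, 174, 175, 176, 177]
156 [169, 237, 240, 232, 251, 171, 145, 121, 99, 254, 204, 171, 172, 177, 178]
157 [234, 251, 251, 255, 235, 116, 94, 88, 58, 255, 251, 245, 204, 177, 177]
158 [249, 247, 249, 254, 247, 69, 23, 29, 40, 255, 236, 255, 205, 179, 148]
159 [247, 246, 248, 249, 201, 121, 97, 75, 93, 232, 175, 224, 177, 175, 153]
160 [247, 246, 248, 249, 224, 172, 149, 126, 111, 229, 230, 235, 237, 239, 243]
161 [250, 248, 248, 249, 250, 243, 244, 231, 223, 247, 244, 246, 248, 254, 255]
162 [240, 242, 249, 249, 249, 252, 254, 252, 251, 244, 244, 246, 250, 240, 243]
0.62 [282.6, 226.9] [41. 17.] 90
change vs post-release [0]
```

```bash
python3 -c "
from bench import arm
print(arm.job_done())"
```

```text
the job is handed in; nothing more can be done
None
```

I stood the tipped bottle up in the rail gap and let it go. I then drew the fall rod straight up by its knob until the band cleared the collar, and handed the job in at about 29.6 s while still holding it. The hand-in gave no verdict.

**Last checks**
- **Bottle:** it stands at about rail y −70 mm. Its image outline is upright, and the bottle area of the picture did not change after release.
- **Neighbours:** all three stood in place in the picture taken after the release.
- **Rod:** the arm rose about 65 mm from the knob grasp. Bare rod shows in the picture below the band, so the band's lower edge is roughly 4 mm above the collar's top.
- **Grip:** the wrist carries the rod's weight (about 2.3–2.9 N) with under 1 N sideways. The tool was vertical and still.

**What disagreed**
- **Finger height:** the fingertips looked about 25 mm higher in the pictures than the reported TCP. The first bottle grasp missed because of this, and I set the later heights from the pictures.
- **Grip force:** a tight grip lifted the bottle level instead of letting it turn. I opened the jaws step by step until the bottle swung down and could be stood up.
- **First knob grip:** it pushed sideways by about 4 N, which I corrected before lifting.

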